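# Latch the end cap of a sample carrier

### The job

Seal the sample carrier with its draw latch: take the latch's loop by its yellow tab, bring the loop's bar down behind the brass strike on the blue end cap until you feel it on the ledge, slide it back under the strike's lip, then push the red lever over and down until it snaps over centre and lies home, so that the cap is pulled tight onto its gasket. Go by feel: do not force the bar against the strike while hooking it, do not lean hard on the lever once it is down, and leave everything else on the bench where it is.

Things in the scene. Friction and masses are not known exactly. Their poses are not given: they have to be found in the camera images.
- carrier: Sample carrier, grey aluminium block fixed to the bench, 150 mm long (x), 100 mm wide (y), top 60 mm above the bench; only the latch stands on it, in the plane y = 0. Origin on the bench straight below the lever's pivot; x points along the carrier towards the blue end cap, y to the side, z up.
- pivot (a point): Lever's pivot, an axis along the carrier's y, 78 mm above the bench, at carrier (0, 0, 78) mm. The loop's hinge pin rides on the lever 18 mm from it: at lever value a the pin is at pivot + 18 mm * (-cos(a - 0.21), 0, sin(a - 0.21)) in carrier axes.
- lever (a joint): Red lever, rad: 0 = home (level, pointing to carrier -x, against its stop), pi/2 = upright, 2.1 = fully open, leaning to the cap (+x). Stays where left (friction 0.03 N m). Closes by a push to carrier -x and down. Once hooked the loop is taut from about 0.95 down, the push then stiffens (about 3 N near the handle's end) to dead centre at about 0.2; past that it snaps home by itself.
- lever_tip (a point): End of the lever's handle, 76 mm from the pivot. The handle is a flat plate 24 mm wide (y), 4 mm thick, reaching from 10 to 83 mm from the pivot; the face to push (up when home, facing the cap when upright) is 7 mm beyond the pivot's line.
- loop: Steel wire loop hinged on the lever's pin, 40 mm wide over two side wires that run 84 mm from the pin to the cross bar. Origin on the pin; x to the bar, y along the bar, z up out of the loop's plane. Stiff hinge (0.025 N m): it keeps its slope where left; drawn by its tab, loop and lever follow with 2 to 5 N of drag. The bar reaches the strike's height as far out as 17 mm beyond its seat.
- bar (a point): Middle of the loop's cross bar, round steel, 6 mm thick, 36 mm long along y: the part that goes behind the strike.
- tab (a point): Centre of the hold on the loop's yellow finger tab, at (17, 0, 25) mm from the bar's centre in the loop's frame. Tab: 14 mm wide (y), 8 mm thick (x), up to 38 mm above the bar. Hold it across the 14 mm; keep the fingers' ends 12 mm or more above the bar's centre, to clear the strike's lip. The loop leans up to 0.6 rad at first and comes about level as it is lowered.
- door: Blue end cap, slides along the carrier's x on a springy gasket (5 N per mm). Carrier's axes; origin at the carrier's origin while the gasket is free, moving to carrier -x, at most 7 mm, as it is squeezed; the closed latch draws it in about 3 mm. Cap: x 55 to 101 mm, 92 mm wide, top 60 mm up. On top, the brass strike (see seat).
- seat (a point): Bar's seat in the strike if not shimmed, at (70, 0, 78) mm of the cap. From here: post's face 3 mm to -x; ledge top 3 mm below, reaching 22 mm to +x; lip 5 to 9 mm above, overhanging to 4 mm to +x. 22 mm wide. The bar enters from +x: down on the ledge 10 to 13 mm out, then back. Shims set the real strike up to 4 mm higher or lower, not shown in this pose: feel for it.
- chip_box: small black sample box with a clear lid, 55 x 55 x 18 mm; leave it alone
- tweezers: steel tweezers with a blue end, 125 mm long, lying flat; leave it alone
- dish: clear shallow dish, 84 mm across, 16 mm high; leave it alone
- jar: amber glass jar with a black cap, 56 mm across, 70 mm high; leave it alone
- objective: steel microscope objective standing on end, 34 mm across, 45 mm high; leave it alone
- driver: screwdriver with a green handle, 150 mm long, lying; leave it alone
There are look-alikes about, which are no part of the job. What is shaped like the carrier but green or orange is not meant.

How it is judged (in metres and radians):
On the way, in this order (a step that is already met when the one before it is completed fails the run):
1. The loop's bar is hooked: behind the strike's post and under its lip (z of bar in the frame of door between 0.07 and 0.085 m and x of bar in the frame of door between 0.066 and 0.0725 m), for 0.2 s.
2. The lever is snapped over centre and home, with the cap pulled onto its gasket (all of step 1 and value of joint lever below 0.08 rad and x of door in the frame of carrier below -0.002 m), for 0.3 s.
At the end, for the whole second after the job is handed in: The bar is under the strike's lip, within 2.5 mm of its seat against the post; the lever is within 0.08 rad of home; the end cap is drawn at least 2 mm towards the carrier; nothing is touched (all of step 2).
It fails at once if while the loop is being hooked (lever above 0.7 rad), the loop presses on the strike or cap with more than 15 N (value of joint lever above 0.7 rad and contact force between loop and door above 15 N).
It fails at once if with the lever down (below 0.25 rad), the gripper presses on the carrier or its latch with more than 25 N (value of joint lever below 0.25 rad and contact force between the fingers and carrier above 25 N).
It fails at once if a bystander is moved by more than 20 mm (distance of any of chip_box, tweezers, dish, jar, objective, driver from where it was at the start of the episode above 0.02 m).
It also fails if it takes over 58 s, if anything falls off the work surface, if the arm or the gripper's body presses on something with over 40 N, if the wrist force passes 120 N, or if a joint passes its speed limit or range.

### The arm

A 6-joint arm with a two-finger parallel gripper is mounted at the origin on the work surface. World frame = base frame: x ahead of the robot, y to its left, z up, the work surface at z = 0. Lengths are in mm, angles in rad, forces in N, time in s.
With the tool pointing down it reaches from about 300 to 1000 mm from the base axis. Payload 5.1 kg.
Tool frame: the origin (TCP) lies at the very end of the fingers, on their centre line; the grasp point (between the pads) lies 19 mm behind it; z points along the fingers, y is the direction in which the jaws open and shut (so a half turn about z gives the same grasp; the last joint's range is limited). The gripper opens to 95 mm and grips with 3 to 60 N. Pads are 20 mm wide; open, the fingers measure 119 mm over their backs; the gripper's body (75 mm by 180 mm) begins 59 mm behind the grasp point.
Start: joints at [1.249, 0.124, 1.65, -0, 1.367, -0.083], TCP at [153.771, 631.537, 214.656] pointing down, gripper open.
Joint ranges: [-2.61, 2.61], [-1.02, 2.33], [0.03, 2.71], [-1.35, 4.49], [0.32, 2.68], [-2.91, 2.91]. Speed limits (rad/s): [2.57, 2.57, 3.14, 3.14, 3.14, 3.14].

### API

Orientations are given as a unit quaternion [w, x, y, z].
In Python, from plant import * gives the robot as it stands. Calls block until the motion is done:
- move_pose(position, orientation): joint-space move of the TCP to a pose.
- move_straight(position, orientation=None, max_speed=150, f_stop=None): straight line of the TCP; orientation=None keeps the orientation; max_speed is the mean speed in mm/s. With f_stop (N) it stops when the force on the tool has changed by that much, and returns True; else False.
- move_j(angles): joint-space move.
- command_gripper(opening): finger opening in mm; the grip force is fixed at half the most; returns when the fingers have stopped.
- wait(seconds).
- solve_ik(position, orientation): joint angles nearest the present ones, or None.
- snapshot(name): name is "side" or "top"; returns a dict with "img" (384x512x3 uint8, red, green, blue), "z_map" (384x512 float32, mm along the optical axis (not along the pixel's ray), 0 where there is no reading), "mtx" (3x3 intrinsics, pixels), "origin" and "orientation" of the camera in the world. Camera axes: x right, y up, looking along -z (the intrinsics and any distortion apply to the point x, -y, -z); pixel columns grow to the right and rows downward; lengths in mm; the calibration is good to about 2 mm. A picture is of the moment at which its call begins.
A pose or a line that the arm cannot do raises MotionError and nothing moves.
- finish_job(): hands the job in, once; it reports no verdict.
Trained networks look in a picture, given as the dict that the camera call returned (one of the last four; its "shot" number tells which), for a name from the list of things; names that differ only in an ending like _2 or _b are one class to them, and where a whole thing is asked for, a point or a joint stands for the part that bears it (a point fixed in the world has none). Each returns a list of dicts, best first, with "score" (0 to 1); they miss things now and then, are a little off and sometimes report something else, mostly with a low value. They report only what shows in the picture. A call takes as long as a camera call. They do not tell look-alikes from the thing itself.
- boxes_of(label, picture): "xyz" ([x, y, z] in mm, in world coordinates, good to about 4 mm: the middle of the surface that is visible of it).
Readings, each from a call of its own:
- current_time(): time.
- current_joints(): joint angles.
- current_dq(): joint speeds.
- current_tau(): joint torques, N m.
- current_eef_pos(): TCP position.
- current_tool_rot(): TCP orientation.
- current_contact_force(): force on the tool from outside, world axes, zero at the start.
- current_torque(): the same for the moment, N m.
- current_finger_gap(): finger opening in mm.
Only numpy, scipy, OpenCV 4.12 (cv2) and the standard library are available. Lean on these libraries where they do the work, as an engineer would, in place of code of your own. Each camera call takes 0.05 s, during which the arm holds its last target.

## Working session

There is one attempt and no reset: what is moved stays moved. The work goes in short steps, each a Python script; the robot and the scene stay as the last script left them, time stands still between calls to the robot, and variables do not carry over. Pictures are saved under pics/ and viewed, and the job is handed in when it is done.

```bash
mkdir -p pics; ls
python3 - <<'E'
from plant import *
import cv2, numpy as np
for n in ("side","top"):
    s=snapshot(n)
    cv2.imwrite(f"pics/{n}0.png",cv2.resize(s["img"][:,:,::-1],(800,600),interpolation=cv2.INTER_CUBIC))
    print(n,s["mtx"].tolist(),s["origin"],s["orientation"],[k for k in s])
    for l in ("carrier","lever","loop","tab","door","bar"):
        print(l,[(np.round(d["xyz"]).tolist(),round(d["score"],2)) for d in boxes_of(l,s)])
print(current_time())
E
```

```text
pics
side [[407.73815566764307, 0.0, 259.03305372361456], [0.0, 407.73815566764307, 184.9408830579051], [0.0, 0.0, 1.0]] [ 332.69406292  661.24887794 1025.95222535] [-0.08724981 -0.03558636  0.33876938  0.93613909] ['img', 'z_map', 'mtx', 'origin', 'orientation', 'shot']
carrier [([310.0, -158.0, 60.0], 0.87), ([564.0, -33.0, 62.0], 0.83), ([297.0, 179.0, 59.0], 0.83), ([512.0, -584.0, 62.0], 0.74)]
lever [([302.0, -174.0, 84.0], 0.74), ([647.0, -72.0, 116.0], 0.73), ([284.0, 173.0, 87.0], 0.7), ([597.0, -58.0, 116.0], 0.58), ([511.0, -601.0, 88.0], 0.51)]
loop [([339.0, 136.0, 76.0], 0.55), ([565.0, -37.0, 64.0], 0.37)]
tab [([357.0, -218.0, 83.0], 0.7), ([337.0, 139.0, 77.0], 0.63), ([649.0, -71.0, 115.0], 0.53)]
door [([594.0, -616.0, 62.0], 0.85), ([645.0, -49.0, 63.0], 0.84), ([370.0, 133.0, 64.0], 0.56), ([377.0, -199.0, 59.0], 0.56)]
bar [([342.0, 136.0, 76.0], 0.76), ([353.0, -217.0, 80.0], 0.65), ([646.0, -72.0, 116.0], 0.59), ([358.0, -430.0, 20.0], 0.45)]
top [[382.4723221089806, 0.0, 255.62087302464192], [0.0, 382.4723221089806, 192.17908474292335], [0.0, 0.0, 1.0]] [ 284
[... 191 characters left out ...]
.0, -51.0, 60.0], 0.93), ([293.0, 156.0, 61.0], 0.7), ([602.0, -56.0, 116.0], 0.18)]
lever [([599.0, -56.0, 116.0], 0.81), ([285.0, 172.0, 86.0], 0.65), ([292.0, -170.0, 78.0], 0.63), ([506.0, -596.0, 81.0], 0.53), ([641.0, -72.0, 61.0], 0.45)]
loop [([337.0, 140.0, 78.0], 0.69), ([342.0, -202.0, 80.0], 0.62), ([560.0, -631.0, 78.0], 0.48), ([636.0, -70.0, 112.0], 0.47)]
tab [([636.0, -73.0, 115.0], 0.72), ([559.0, -634.0, 80.0], 0.52), ([342.0, -206.0, 80.0], 0.49)]
door [([585.0, -634.0, 63.0], 0.91), ([372.0, -217.0, 56.0], 0.87), ([361.0, 114.0, 60.0], 0.79), ([642.0, -72.0, 62.0], 0.69)]
bar [([338.0, -196.0, 83.0], 0.67), ([637.0, -75.0, 110.0], 0.51), ([336.0, 140.0, 80.0], 0.41)]
0.7
```

View pics/side0.png

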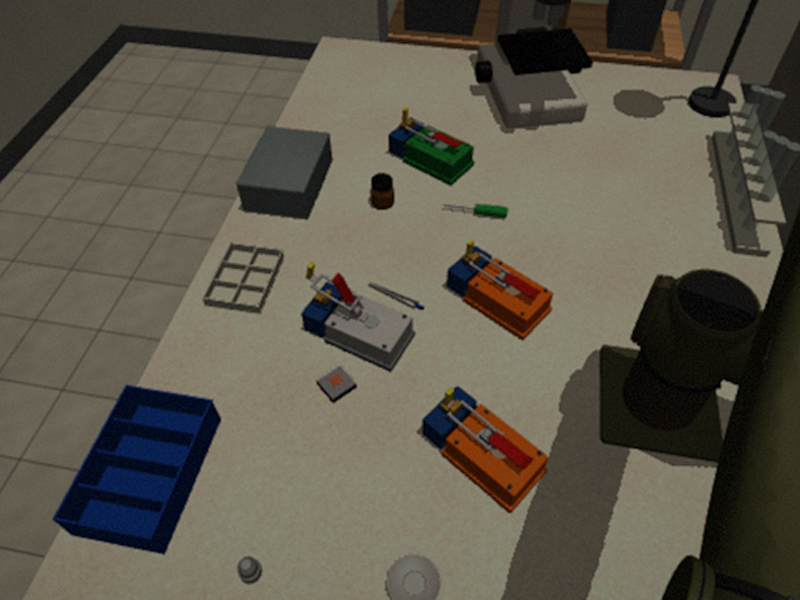

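View pics/top0.png

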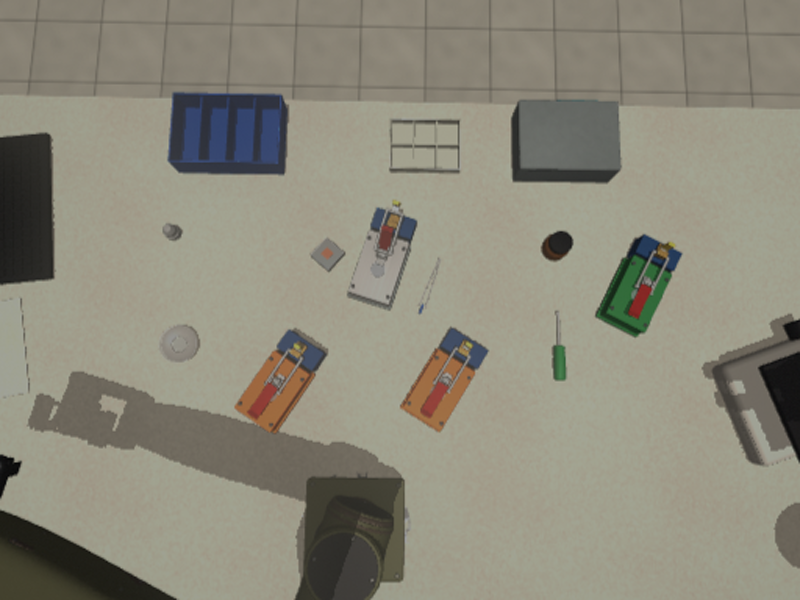

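Candidates shaped like the carrier: grey one, top px (380,262) and side (362,325); orange, top (280,385) and (445,380), side (485,450) and (500,300); green, top (640,290) and side (430,145). The grey one, open with its lever leaning to the cap, is the one described. Next I take a close crop and fit its pose from the depth maps.

```bash
cat > h.py <<'E'
from plant import *
import cv2, numpy as np
from scipy.spatial.transform import Rotation as R
def rot(q): return R.from_quat([q[1],q[2],q[3],q[0]]).as_matrix()
def cloud(s):
    z=s["z_map"]; K=s["mtx"]; v,u=np.mgrid[:z.shape[0],:z.shape[1]]
    P=np.stack([(u-K[0,2])/K[0,0]*z,-(v-K[1,2])/K[1,1]*z,-z],-1)
    return P@rot(s["orientation"]).T+np.array(s["origin"])
def proj(s,p):
    c=(np.atleast_2d(p)-np.array(s["origin"]))@rot(s["orientation"]); K=s["mtx"]
    return np.stack([K[0,0]*c[:,0]/-c[:,2]+K[0,2],-K[1,1]*c[:,1]/-c[:,2]+K[1,2]],-1)
E
python3 - <<'E'
from h import *
import pickle
D={}
for n in ("side","top"):
    s=snapshot(n); D[n]=s
    P=cloud(s); hsv=cv2.cvtColor(s["img"],cv2.COLOR_RGB2HSV).astype(int)
    near=(np.hypot(P[...,0]-590,P[...,1]+55)<130)&(s["z_map"]>0)
    bench=(np.hypot(P[...,0]-590,P[...,1]+55)<200)&(P[...,2]<15)&(s["z_map"]>0)
    print(n,"bench z",np.median(P[bench][:,2]))
    top=near&(abs(P[...,2]-60)<8)
    blue=top&(hsv[...,0]>100)&(hsv[...,0]<130)&(hsv[...,1]>120)
    grey=top&(hsv[...,1]<70)
    for nm,m in (("grey",grey),("blue",blue)):
        m=cv2.morphologyEx(m.astype(np.uint8),cv2.MORPH_CLOSE,np.ones((3,3)))>0
        q=P[m&top]; print(nm,m.sum(),"z",np.median(q[:,2]),cv2.minAreaRect(q[:,:2].astype(np.float32)))
    yel=near&(hsv[...,0]>20)&(hsv[...,0]<35)&(hsv[...,1]>120)&(P[...,2]>70)
    red=near&((hsv[...,0]<8)|(hsv[...,0]>172))&(hsv[...,1]>140)&(P[...,2]>70)
    for nm,m in (("yel",yel),("red",red)):
        q=P[m]; print(nm,len(q)); print(np.round(q[np.argsort(q[:,2])][::max(1,len(q)//14)]).tolist())
    u,v=proj(s,[600,-55,80])[0].astype(int)
    cv2.imwrite(f"pics/{n}1.png",cv2.resize(s["img"][v-50:v+50,u-60:u+60,::-1],(720,600),interpolation=cv2.INTER_CUBIC)); print("crop org",u-60,v-50)
pickle.dump(D,open("s.pkl","wb"))
E
```

```text
side bench z 1.063271121411617
grey 1160 z 60.87915986123619 ((569.5398559570312, -50.13860321044922), (95.65921783447266, 197.19056701660156), 72.97552490234375)
blue 239 z 60.39195130096891 ((640.487060546875, -70.87124633789062), (90.83758544921875, 45.27326202392578), 74.58898162841797)
yel 30
[[669.0, -75.0, 122.0], [662.0, -73.0, 124.0], [665.0, -75.0, 127.0], [659.0, -77.0, 130.0], [658.0, -76.0, 136.0], [660.0, -73.0, 138.0], [663.0, -75.0, 140.0], [659.0, -73.0, 144.0], [661.0, -71.0, 150.0], [661.0, -72.0, 152.0], [654.0, -71.0, 155.0], [657.0, -81.0, 156.0], [653.0, -77.0, 157.0], [652.0, -73.0, 158.0], [660.0, -70.0, 159.0]]
red 120
[[578.0, -54.0, 92.0], [577.0, -54.0, 102.0], [581.0, -47.0, 104.0], [582.0, -62.0, 110.0], [587.0, -47.0, 113.0], [592.0, -46.0, 117.0], [587.0, -63.0, 121.0], [592.0, -50.0, 126.0], [598.0, -49.0, 131.0], [594.0, -58.0, 134.0], [600.0, -50.0, 138.0], [596.0, -58.0, 143.0], [603.0, -51.0, 145.0], [601.0, -67.0, 148.0], [608.0, -52.0, 151.0]]
crop org 158 144
top bench z -1.047684126419881
grey 1180 z 58.83306433468397 ((569.3213500976562, -48.175567626953125), (92.62186431884766, 195.55296325683594), 72.88317108154297)
blue 0 z nan ((0.0, 0.0), (0.0, 0.0), 0.0)
yel 4
[[658.0, -76.0, 152.0], [655.0, -79.0, 152.0], [658.0, -72.0, 153.0], [658.0, -79.0, 154.0]]
red 4
[[602.0, -67.0, 147.0], [607.0, -55.0, 149.0], [604.0, -67.0, 152.0], [606.0, -58.0, 153.0]]
crop org 186 102
  return _methods._mean(a, axis=axis, dtype=dtype,
  ret = ret.dtype.type(ret / rcount)
```

```bash
python3 -c "
import cv2,numpy as np
a=[cv2.resize(cv2.imread(f'pics/{n}1.png'),(400,333)) for n in ('side','top')]
cv2.imwrite('pics/c1.png',np.hstack(a))"
```

```text
(no output)
```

View pics/c1.png

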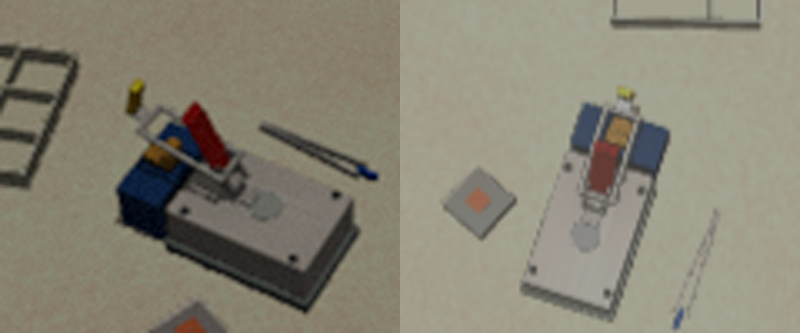

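The crop shows the grey carrier with red lever and yellow tab standing up from the loop beyond the cap. I fit the pose next.

```bash
cat > fit.py <<'E'
from h import *
import pickle
from scipy.optimize import minimize
D=pickle.load(open("s.pkl","rb"))
def polys(p,x0):
    c,s=np.cos(p[2]),np.sin(p[2]); M=np.array([[c,-s],[s,c]])
    out=[]
    for xa,xb,w in ((x0,x0+150,50),(55,101,46)):
        q=np.array([[xa,-w],[xb,-w],[xb,w],[xa,w]])@M.T+p[:2]
        out.append(np.c_[q,np.full(4,60.)])
    return out
def mask(s,dz):
    P=cloud(s)
    m=(np.hypot(P[...,0]-590,P[...,1]+55)<135)&(s["z_map"]>0)&(P[...,2]+dz>53)
    return m,P
dzs={"side":-1.0,"top":1.1}
if __name__=="__main__":
  res={}
  for use in (["side"],["top"],["side","top"]):
    data=[]
    for n in use:
        m,P=mask(D[n],dzs[n]); 
        lat=m&(P[...,2]+dzs[n]>67)   # latch: ignore
        lat=cv2.dilate(lat.astype(np.uint8),np.ones((3,3)))>0
        data.append((D[n],m,lat))
    def cost(v):
        t=0
        for s,m,lat in data:
            S=8; im=np.zeros((384*S,512*S),np.uint8)
            for q in polys(v[:3],v[3]): cv2.fillPoly(im,[np.round((proj(s,q)+.5)*S).astype(np.int32)],255)
            a=cv2.resize(im,(512,384),interpolation=cv2.INTER_AREA)/255.
            t+=(((a-m)**2)[~lat]).sum()
        return t
    best=None
    r=minimize(cost,[567,-48.5,-0.29,-96],method="Nelder-Mead",options=dict(initial_simplex=np.array([[567,-48.5,-.29,-96],[572,-48.5,-.29,-96],[567,-44,-.29,-96],[567,-48,-.25,-96],[567,-48,-.29,-90]]),xatol=.02,fatol=.05))
    print(use,np.round(r.x,3),r.fun)
E
python3 fit.py
```

```text
['side'] [ 5.66706e+02 -4.87660e+01 -2.93000e-01 -9.55510e+01] 77.84987312572088
['top'] [ 5.65038e+02 -4.62840e+01 -3.07000e-01 -9.28390e+01] 113.8889504036909
['side', 'top'] [ 5.66033e+02 -4.81310e+01 -3.02000e-01 -9.47480e+01] 198.93053440984238
```

Run:
```python
from fit import *
o=np.array([566,-47.8]); yaw=-0.299
c,s_=np.cos(yaw),np.sin(yaw)
M=np.array([[c,s_],[-s_,c]])
for n in ("side","top"):
    s=D[n];P=cloud(s);hsv=cv2.cvtColor(s["img"],cv2.COLOR_RGB2HSV).astype(int)
    near=(np.hypot(P[...,0]-590,P[...,1]+55)<130)&(s["z_map"]>0)&(P[...,2]>68)
    L=np.concatenate([(P[...,:2]-o)@M.T,P[...,2:]+dzs[n]],-1)
    yel=near&(hsv[...,0]>18)&(hsv[...,0]<38)&(hsv[...,1]>100)&(L[...,2]>110)
    red=near&((hsv[...,0]<8)|(hsv[...,0]>172))&(hsv[...,1]>120)
    stl=near&(hsv[...,1]<60)
    for nm,m in (("yel",yel),("red",red),("steel",stl)):
        q=L[m]; q=q[np.argsort(q[:,2])]
        print(n,nm,len(q),"mean",q.mean(0).round(1),"min",q.min(0).round(),"max",q.max(0).round())
        if len(q)>10:
            A=np.polyfit(q[:,2],q[:,0],1); print("  slope dx/dz",A[0].round(3),"x at z=78",np.polyval(A,78).round(1),"at pivot ang",np.arctan(A[0]).round(3))
        if nm=="steel" or nm=="yel": print(np.round(q[::max(1,len(q)//25)]).tolist())
```

```text
side yel 31 mean [ 96.8   2.4 143. ] min [ 89.  -5. 121.] max [107.   6. 159.]
  slope dx/dz -0.264 x at z=78 114.0 at pivot ang -0.258
[[106.0, 5.0, 121.0], [107.0, 3.0, 123.0], [99.0, 4.0, 123.0], [102.0, 5.0, 124.0], [103.0, 3.0, 126.0], [103.0, 2.0, 129.0], [98.0, -0.0, 129.0], [97.0, 5.0, 131.0], [96.0, 1.0, 135.0], [96.0, 5.0, 135.0], [97.0, 3.0, 137.0], [100.0, 5.0, 138.0], [101.0, 3.0, 139.0], [95.0, 1.0, 141.0], [96.0, 4.0, 143.0], [93.0, 2.0, 147.0], [93.0, -2.0, 147.0], [97.0, 6.0, 149.0], [95.0, 5.0, 149.0], [98.0, 5.0, 151.0], [94.0, 5.0, 153.0], [91.0, 4.0, 154.0], [95.0, -2.0, 155.0], [97.0, -5.0, 155.0], [95.0, 3.0, 156.0], [92.0, -2.0, 156.0], [92.0, 2.0, 156.0], [89.0, 1.0, 157.0], [93.0, -5.0, 157.0], [96.0, 6.0, 158.0], [95.0, 2.0, 159.0]]
side red 122 mean [ 26.8   1.2 125.6] min [  8. -11.  91.] max [ 43.  12. 153.]
  slope dx/dz 0.49 x at z=78 3.5 at pivot ang 0.455
side steel 193 mean [ 36.9   1.3 100.7] min [ -6. -21.  68.] max [ 99.  20. 147.]
  slope dx/dz 1.849 x at z=78 -5.1 at pivot ang 1.075
[[-4.0, 2.0, 68.0], [-0.0, -12.0, 74.0], [4.0, 9.0, 77.0], [-1
[... 898 characters left out ...]
 at z=78 3.7 at pivot ang 0.45
top steel 178 mean [ 41.3   0.4 104.4] min [-40. -19.  69.] max [ 99.  43. 145.]
  slope dx/dz 2.178 x at z=78 -16.1 at pivot ang 1.14
[[-40.0, 32.0, 69.0], [4.0, 1.0, 77.0], [-2.0, -4.0, 80.0], [-1.0, -0.0, 82.0], [1.0, -10.0, 90.0], [4.0, 18.0, 95.0], [8.0, -18.0, 98.0], [2.0, 11.0, 99.0], [15.0, 15.0, 100.0], [3.0, -16.0, 101.0], [25.0, 15.0, 102.0], [27.0, 19.0, 103.0], [40.0, -14.0, 105.0], [64.0, -13.0, 106.0], [60.0, 19.0, 107.0], [61.0, 16.0, 109.0], [57.0, 15.0, 111.0], [69.0, 19.0, 113.0], [62.0, 17.0, 114.0], [95.0, 3.0, 115.0], [82.0, 20.0, 117.0], [86.0, 4.0, 118.0], [71.0, 16.0, 120.0], [96.0, 4.0, 120.0], [90.0, -1.0, 122.0], [85.0, 14.0, 124.0]]
```

```bash
cat >> h.py <<'E'
O=np.array([566.,-47.8]); YAW=-0.299
def Rc(): 
    c,s=np.cos(YAW),np.sin(YAW); return np.array([[c,-s,0],[s,c,0],[0,0,1.]])
def W(p): return Rc()@np.array(p,float)+np.array([O[0],O[1],0])
def C(p): return Rc().T@(np.array(p,float)-np.array([O[0],O[1],0]))
SG=1
def quat(b,sg=None):
    sg=SG if sg is None else sg
    z=np.array([np.sin(b),0,-np.cos(b)]); y=np.array([0,sg*1.,0]); x=np.cross(y,z)
    q=R.from_matrix(Rc()@np.c_[x,y,z]).as_quat(); return [q[3],q[0],q[1],q[2]]
def pin(a): return np.array([-18*np.cos(a-.21),0,78+18*np.sin(a-.21)])
def bar_of(a,b): return pin(a)+84*np.array([np.cos(b),0,np.sin(b)])
def ab(bx,bz):  # lever, loop angles for bar at carrier bx,bz (open branch)
    from scipy.optimize import brentq
    f=lambda a: np.hypot(bx-pin(a)[0],bz-pin(a)[2])-84
    aa=np.linspace(.3,2.3,400); v=[f(a) for a in aa]
    for i in range(399,0,-1):
        if v[i]*v[i-1]<=0:
            a=brentq(f,aa[i-1],aa[i]); p=pin(a); return a,np.arctan2(bz-p[2],bx-p[0])
    return None
H=14.
def tcp_of(bar,b,h=None): 
    h=H if h is None else h
    return W(np.array(bar)+17*np.array([np.cos(b),0,np.sin(b)])+h*np.array([-np.sin(b),0,np.cos(b)]))
def F(): return Rc().T@np.array(current_contact_force())
E
python3 - <<'E'
from h import *
a,b=2.03,.26
bar=bar_of(a,b); print("bar",bar, "q0",current_tool_rot(), F())
for sg in (1,-1):
    q=quat(b,sg); print(sg,tcp_of(bar,b,94),solve_ik(list(tcp_of(bar,b,94)),q), solve_ik(list(tcp_of(bar,b)),q), solve_ik(list(tcp_of([70,0,78],0)),quat(0,sg)))
for x,z in ((84,100),(83,90),(82,78),(76,78),(70,78),(70,82),(70,74)): print(x,z,ab(x,z))
E
```

```text
bar [ 85.61613974   0.         117.03873068] q0 [1.15133390e-05 1.19090502e-01 9.92883403e-01 2.75421405e-05] [-0.26276045  0.26172574  0.15610459]
1 [640.42381678 -70.7404642  212.24975801] [-0.17934127 -0.04252545  1.842536   -0.0347362   1.08360908 -1.43885635] [-0.18351298  0.06700309  1.86672735 -0.03643111  0.94983198 -1.43795556] [-1.94775628e-01  2.31259966e-01  1.74242983e+00 -4.44089210e-16
  1.16790286e+00 -1.46657196e+00]
-1 [640.42381678 -70.7404642  212.24975801] [-0.17934127 -0.04252545  1.842536   -0.0347362   1.08360908  1.7027363 ] [-0.18351298  0.06700309  1.86672735 -0.03643111  0.94983198  1.70363709] [-1.94775628e-01  2.31259966e-01  1.74242983e+00 -4.44089210e-16
  1.16790286e+00  1.67502070e+00]
84 100 (1.7860910279164859, np.float64(0.04764006965672371))
83 90 (1.737078507869561, np.float64(-0.0712841831540741))
82 78 (1.7780862963774302, np.float64(-0.21595969308676488))
76 78 (1.4238494317009407, np.float64(-0.20215290098540023))
70 78 (0.966876777509872, np.float64(-0.14767637665872368))
70 82 (0.9206892428069459, np.float64(-0.09230260092094333))
70 74 (1.0348508076194756, np.float64(-0.20646416573347265))
```

Run:
```python
from h import *
a,b=2.03,.26
bar=bar_of(a,b); q=quat(b)
move_pose(list(tcp_of(bar,b,94)),q); command_gripper(50)
move_straight(list(tcp_of(bar,b,60)),q,max_speed=100)
print(current_time(),current_eef_pos(),F())
for n in ("side","top"):
    s=snapshot(n)
    u,v=proj(s,W([100,0,140]))[0].astype(int); print(n,u,v)
    k=s["img"][v-50:v+50,u-60:u+60,::-1]
    cv2.imwrite(f"pics/{n}2.png",cv2.resize(k,(400,333),interpolation=cv2.INTER_CUBIC))
cv2.imwrite('pics/c2.png',np.hstack([cv2.imread(f'pics/{n}2.png') for n in ('side','top')]))
```

```text
5.1833 [648.47602409 -73.28192734 178.41830919] [0.32483398 0.45721066 0.40851205]
side 197 172
top 253 129
```

View pics/c2.png

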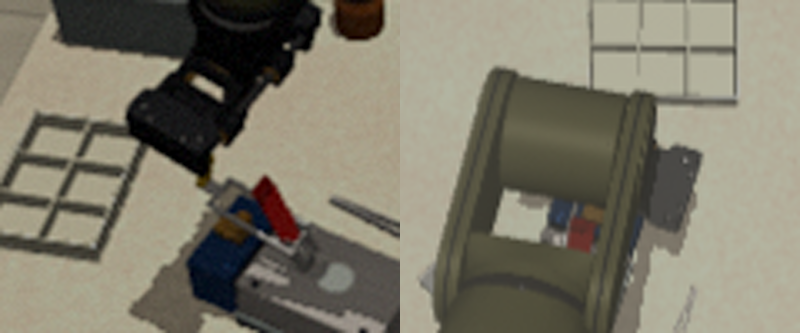

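The tab, at side-crop (205,175), sits right below the gripper. I go in and grip.

Run:
```python
from h import *
a,b=2.03,.26
bar=bar_of(a,b); q=quat(b)
print(move_straight(list(tcp_of(bar,b)),q,max_speed=60,f_stop=5), F())
print(command_gripper(0), current_finger_gap(), F(), current_torque())
s=snapshot("side"); u,v=proj(s,W([100,0,140]))[0].astype(int)
cv2.imwrite("pics/s3.png",cv2.resize(s["img"][v-40:v+40,u-50:u+50,::-1],(700,560),interpolation=cv2.INTER_CUBIC))
print(current_time())
```

```text
False [0.20087498 0.93916958 0.42343227]
False 13.65179492152673 [-0.483537    0.44891648  0.95932492] [0.09615653 0.08052679 0.02720426]
6.925
```

View pics/s3.png

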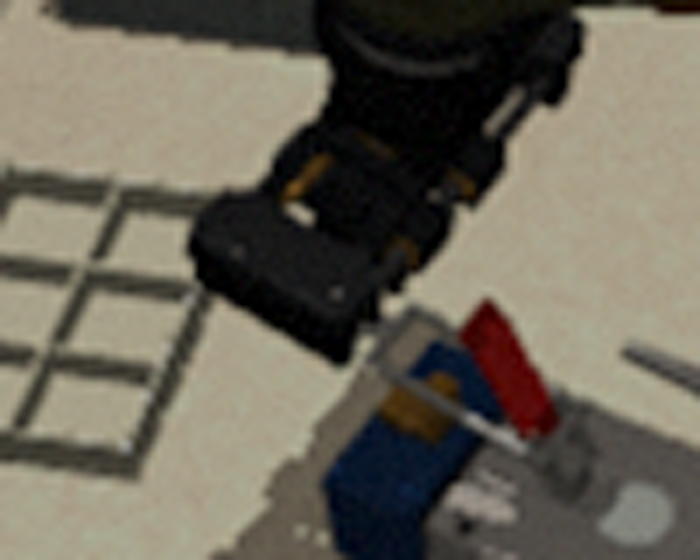

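Run:
```python
from h import *
for x,z in ((85.5,111),(84.8,105),(84,100),(83.2,95),(82.8,91),(82.5,88)):
    a,b=ab(x,z)
    st=move_straight(list(tcp_of([x,0,z],b)),quat(b),max_speed=40,f_stop=9)
    print(x,z,round(a,3),round(b,3),st,F().round(2),np.round(current_torque(),2),C(current_eef_pos()).round(1),round(current_finger_gap(),2))
    if st: break
print(current_time())
```

```text
85.5 111 1.942 0.182 False [3.7  0.9  0.78] [-0.01 -0.53  0.01] [100.8   0.  128.3] 13.88
84.8 105 1.852 0.108 False [4.12 1.29 0.91] [-0.12 -0.75  0.03] [1.012e+02 1.000e-01 1.215e+02] 13.74
84 100 1.786 0.048 False [2.54 0.73 2.09] [-0.03 -0.58 -0.02] [1.006e+02 1.000e-01 1.152e+02] 13.88
83.2 95 1.737 -0.012 False [ 2.92 -0.05  1.44] [-0.06 -0.45 -0.02] [1.002e+02 1.000e-01 1.089e+02] 13.56
82.8 91 1.722 -0.059 False [ 2.12 -0.27  1.88] [-0.02 -0.36 -0.04] [1.003e+02 1.000e-01 1.039e+02] 13.89
82.5 88 1.718 -0.095 False [2.41 0.71 0.97] [ 0.11 -0.21 -0.04] [1.003e+02 1.000e-01 1.001e+02] 13.85
8.7083
```

Run:
```python
from h import *
f0=F()
for z in np.arange(87,70,-1.):
    x=82.3
    r=ab(x,z)
    if r is None: print("none",z);break
    a,b=r
    st=move_straight(list(tcp_of([x,0,z],b)),quat(b),max_speed=10,f_stop=3.5)
    f=F()
    print(z,round(a,3),round(b,3),st,f.round(2),np.round(current_torque(),2),C(current_eef_pos()).round(1))
    if st or f[2]-f0[2]>4: break
print(current_time())
```

```text
87.0 1.713 -0.107 False [0.49 1.5  2.18] [ 0.09 -0.12 -0.04] [100.3   0.   99. ]
86.0 1.719 -0.119 False [0.63 1.31 2.01] [ 0.19  0.09 -0.06] [100.4   0.   97.5]
85.0 1.726 -0.131 False [-0.5   1.28  1.16] [ 0.23  0.24 -0.03] [100.6   0.   96.3]
84.0 1.734 -0.143 False [-0.47  0.56  0.74] [ 0.29  0.26 -0.06] [100.9   0.   95.1]
83.0 1.742 -0.155 False [-1.48  0.89  1.32] [0.29 0.39 0.  ] [101.1   0.   93.9]
82.0 1.752 -0.167 False [-2.44  0.37  1.42] [ 0.28  0.37 -0.07] [101.3   0.   92.8]
81.0 1.761 -0.179 False [-2.21  1.25  1.17] [ 0.27  0.41 -0.07] [101.5   0.   91.6]
80.0 1.772 -0.192 False [-2.22  1.44  2.08] [ 0.36  0.45 -0.11] [101.7   0.   90.5]
79.0 1.783 -0.204 True [-0.03  0.99  4.54] [-0.01  0.08 -0.04] [1.017e+02 1.000e-01 9.040e+01]
11.1167
```

Ledge felt at model bar height about 80 mm (seat about +2 mm), which is plausible. The lip would have been felt at 86 mm or higher. Next I slide back with light vertical force.

Run:
```python
from h import *
z=80.3
a,b=ab(82.3,z); move_straight(list(tcp_of([82.3,0,z],b)),quat(b),max_speed=10); f0=F(); print("lift",f0.round(2))
x=82.3
while x>66.5:
    x-=1.0
    a,b=ab(x,z)
    st=move_straight(list(tcp_of([x,0,z],b)),quat(b),max_speed=15,f_stop=6)
    f=np.mean([F() for _ in range(3)],0)
    print(round(x,1),round(z,1),round(a,3),round(b,3),st,f.round(2),np.round(current_torque(),2),round(current_finger_gap(),2))
    if st or f[0]>8.5 or abs(f[2])>8: break
    if f[2]>4.5: z+=.4
    if f[2]<-2.5: z-=.3
print(current_time(),C(current_eef_pos()))
```

```text
lift [-0.05  0.37  1.32]
81.3 80.3 1.713 -0.188 False [3.23 0.21 1.08] [-0.01 -0.49 -0.02] 13.91
80.3 80.3 1.656 -0.186 False [3.14 1.28 1.23] [ 0.09 -0.5  -0.07] 13.76
79.3 80.3 1.598 -0.184 False [2.85 0.28 2.  ] [ 0.11 -0.42 -0.06] 13.6
78.3 80.3 1.539 -0.182 False [2.73 1.62 1.17] [ 0.09 -0.41 -0.01] 13.67
77.3 80.3 1.478 -0.178 False [2.77 0.31 1.91] [ 0.04 -0.43 -0.09] 13.52
76.3 80.3 1.415 -0.174 False [2.3  1.76 1.44] [ 0.09 -0.47 -0.05] 14.04
75.3 80.3 1.35 -0.168 False [2.41 0.72 0.28] [ 0.1  -0.45 -0.01] 13.65
74.3 80.3 1.282 -0.162 False [1.99 1.33 0.45] [ 0.07 -0.44 -0.03] 13.84
73.3 80.3 1.211 -0.154 False [ 2.75 -0.05  1.01] [ 0.07 -0.49 -0.07] 13.95
72.3 80.3 1.135 -0.144 False [2.63 0.91 0.86] [ 0.05 -0.53 -0.02] 13.63
71.3 80.3 1.054 -0.133 False [1.98 1.93 0.3 ] [ 0.11 -0.58 -0.05] 13.61
70.3 80.3 0.966 -0.12 False [4.45 1.26 0.25] [-0.03 -0.78 -0.04] 13.61
69.3 80.3 0.867 -0.104 False [ 5.52  1.3  -0.37] [-0.05 -0.91 -0.08] 13.94
68.3 80.3 0.753 -0.084 False [6.11 1.42 0.44] [-0.07 -1.03 -0.07] 13.86
67.3 80.3 0.612 -0.056 False [6.49 0.43 0.01] [-0.1  -1.16 -0.03] 13.78
66.3 80.3 0.395 -0.012 False [7.29 0.96 0.12] [-0.18 -1.28 -0.04] 13.66
15.4917 [ 8.46550671e+01 -7.79207977e-04  9.47222661e+01]
```

```bash
cat > look.py <<'E'
from h import *
import sys
def look(tag):
    out=[]
    for n in ("side","top"):
        s=snapshot(n); P=cloud(s); hsv=cv2.cvtColor(s["img"],cv2.COLOR_RGB2HSV).astype(int)
        dz={"side":-1.0,"top":1.1}[n]
        L=np.concatenate([(P[...,:2]-O)@Rc()[:2,:2],P[...,2:]+dz],-1)
        near=(np.hypot(P[...,0]-566,P[...,1]+50)<150)&(s["z_map"]>0)
        red=near&((hsv[...,0]<8)|(hsv[...,0]>172))&(hsv[...,1]>120)&(L[...,2]>66)
        q=L[red]
        if len(q)>10:
            d=q[:,[0,2]]; _,_,V=np.linalg.svd(d-d.mean(0)); v=V[0]*np.sign(V[0][1]) 
            print(n,"red",len(q),q.mean(0).round(1),"lever ang",round(np.arctan2(v[1],-v[0]),3))
        u,v=proj(s,W([45,0,90]))[0].astype(int)
        out.append(cv2.resize(s["img"][v-40:v+40,u-50:u+50,::-1],(400,320),interpolation=cv2.INTER_CUBIC))
    cv2.imwrite(f"pics/{tag}.png",np.hstack(out))
if __name__=="__main__": look(sys.argv[1]); print(F().round(2),current_time())
E
python3 look.py c4
```

```text
side red 161 [  1.7   5.5 148.1] lever ang 2.207
[5.82 2.39 0.38] 15.5917
```

View pics/c4.png

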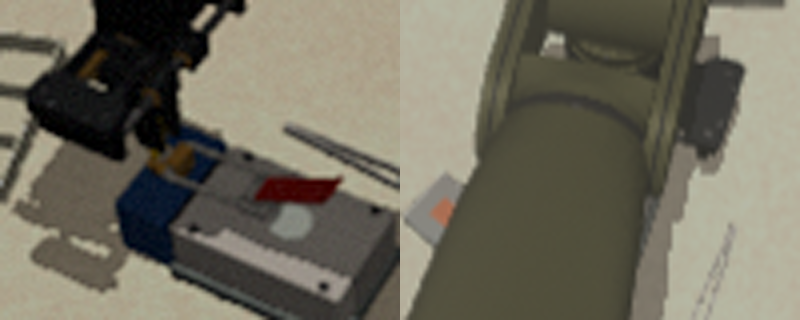

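```bash
sed -i 's/&(L\[...,2\]>66)/\&(L[...,2]>66)\&(L[...,2]<160)\&(abs(L[...,1])<17)\&(abs(L[...,0])<90)/' look.py; python3 look.py c5
python3 - <<'E'
from h import *
s=snapshot("side");P=cloud(s);hsv=cv2.cvtColor(s["img"],cv2.COLOR_RGB2HSV).astype(int)
L=np.concatenate([(P[...,:2]-O)@Rc()[:2,:2],P[...,2:]-1],-1)
m=(s["z_map"]>0)&(abs(L[...,1])<17)&(abs(L[...,0])<90)&(L[...,2]>66)&(L[...,2]<160)&((hsv[...,0]<8)|(hsv[...,0]>172))&(hsv[...,1]>120)
q=L[m];q=q[np.argsort(q[:,0])]; print(q[::4].round().tolist())
# steel & brass
m=(s["z_map"]>0)&(abs(L[...,1])<24)&(L[...,0]>0)&(L[...,0]<110)&(L[...,2]>66)&(L[...,2]<120)
q=L[m]; h=hsv[m]; o=np.argsort(q[:,0]); print([q[i].round().tolist()+h[i].tolist() for i in o[::5]])
# cap: blue top
m=(s["z_map"]>0)&(L[...,0]>30)&(L[...,0]<120)&(abs(L[...,1])<60)&(abs(L[...,2]-60)<6)&(hsv[...,0]>100)&(hsv[...,0]<130)&(hsv[...,1]>110)
print(cv2.minAreaRect(L[m][:,:2].astype(np.float32)))
E
```

```text
side red 108 [-31.3   1.5 106.5] lever ang 0.171
[ 6.95  0.66 -0.39] 15.6917
[[-67.0, 2.0, 125.0], [-65.0, 4.0, 126.0], [-62.0, -7.0, 120.0], [-59.0, 5.0, 118.0], [-57.0, -5.0, 116.0], [-55.0, -7.0, 116.0], [-52.0, 11.0, 112.0], [-51.0, -3.0, 114.0], [-48.0, -9.0, 111.0], [-46.0, -0.0, 114.0], [-44.0, 3.0, 112.0], [-42.0, -2.0, 110.0], [-39.0, -6.0, 108.0], [-36.0, 4.0, 109.0], [-33.0, 6.0, 104.0], [-30.0, 2.0, 102.0], [-29.0, -0.0, 104.0], [-25.0, 10.0, 100.0], [-23.0, 6.0, 99.0], [-21.0, -3.0, 97.0], [-19.0, 5.0, 95.0], [-16.0, -11.0, 95.0], [-14.0, -9.0, 95.0], [-11.0, -1.0, 93.0], [-9.0, -11.0, 90.0], [-7.0, 3.0, 90.0], [74.0, -8.0, 111.0]]
[[0.0, 9.0, 84.0, 24, 20, 64], [2.0, -17.0, 86.0, 18, 32, 79], [4.0, -13.0, 80.0, 30, 15, 52], [5.0, 1.0, 81.0, 21, 25, 70], [6.0, 11.0, 82.0, 18, 25, 52], [9.0, -11.0, 80.0, 30, 20, 63], [12.0, 18.0, 82.0, 26, 31, 66], [16.0, 17.0, 83.0, 21, 25, 70], [20.0, 16.0, 80.0, 17, 28, 64], [24.0, 15.0, 86.0, 15, 33, 78], [29.0, -16.0, 81.0, 10, 23, 67], [31.0, -19.0, 81.0, 18, 33, 77], [36.0, -16.0, 82.0, 19, 32, 64], [41.0, 16.0, 82.0, 30, 17, 60], 
[... 440 characters left out ...]
 17, 215, 70], [70.0, -9.0, 89.0, 12, 58, 44], [71.0, 8.0, 107.0, 120, 41, 25], [72.0, -0.0, 88.0, 18, 116, 57], [72.0, -6.0, 86.0, 17, 127, 54], [74.0, -11.0, 99.0, 102, 255, 5], [75.0, 11.0, 112.0, 137, 255, 7], [76.0, -9.0, 95.0, 0, 0, 0], [77.0, 4.0, 80.0, 17, 80, 67], [78.0, 2.0, 82.0, 21, 32, 56], [79.0, -10.0, 102.0, 165, 191, 8], [81.0, -9.0, 115.0, 60, 36, 7], [81.0, 7.0, 86.0, 22, 183, 64], [82.0, -8.0, 102.0, 25, 195, 17], [83.0, 4.0, 87.0, 23, 219, 28], [85.0, 4.0, 76.0, 21, 146, 70], [86.0, 8.0, 99.0, 108, 255, 5], [88.0, 10.0, 99.0, 90, 255, 4], [92.0, 10.0, 102.0, 120, 170, 3]]
((74.42080688476562, 0.7519149780273438), (90.12151336669922, 45.84825897216797), 87.72697448730469)
```

The cap has already moved in about 3 mm and the lever is at about 0.56, so the bar is behind the post and pulling the cap. I ease back to light contact at the post and release.

Run:
```python
from h import *
z=80.3
for x in (67.3,68.3,69.3,69.9):
    a,b=ab(x,z)
    st=move_straight(list(tcp_of([x,0,z],b)),quat(b),max_speed=15)
    print(x,F().round(2),np.round(current_torque(),2))
wait(.3); print(F().round(2))
command_gripper(30); print(current_finger_gap(),F().round(2))
move_straight(list(tcp_of([x,0,z],b,50)),quat(b),max_speed=60,f_stop=6)
move_straight(list(tcp_of([x,0,z],b,110)),quat(b),max_speed=150)
print(current_time(),C(current_eef_pos()))
import look; look.look("c6")
```

```text
67.3 [4.25 1.66 2.61] [-0.05 -0.59 -0.02]
68.3 [3.89 1.56 3.94] [ 0.03 -0.62 -0.04]
69.3 [1.15 0.63 2.61] [ 0.1  -0.4   0.02]
69.9 [1.09 0.57 3.19] [ 0.16 -0.19 -0.04]
[-0.83  1.64  4.49]
29.999916224220698 [ 0.16 -0.12 -0.21]
18.9083 [ 9.90628806e+01 -2.70621362e-02  1.87229657e+02]
side red 55 [-23.2   2.4 118.4] lever ang 0.903
```

View pics/c6.png

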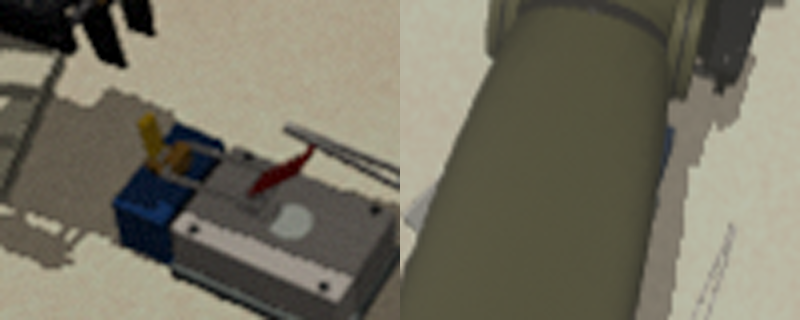

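```bash
cat >> h.py <<'E'
def push_tcp(a,r=68.,off=0.):
    g=a/2
    cpt=np.array([0,0,78])+r*np.array([-np.cos(a),0,np.sin(a)])+(7+off)*np.array([np.sin(a),0,np.cos(a)])
    return W(cpt+10*np.array([np.cos(g),0,-np.sin(g)])),quat(-g)
E
python3 - <<'E'
from h import *
command_gripper(0)
p=C(current_eef_pos())
move_straight(list(W([90,0,215])),quat(0),max_speed=200)
move_straight(list(W([0,0,215])),quat(-.45),max_speed=250)
t,q=push_tcp(.93,off=25); print(C(t),solve_ik(list(t),q))
f0=F(); print(f0)
move_straight(list(t),q,max_speed=100,f_stop=8)
t,q=push_tcp(.95,off=1); print(move_straight(list(t),q,max_speed=40,f_stop=5),F().round(2),C(current_eef_pos()))
import look; look.look("c7"); print(current_time(),current_finger_gap())
E
```

```text
[-6.06265703e+00  1.26028563e-14  1.47156615e+02] [-0.20050878  0.28396301  1.63526929  0.04439959  1.68530403 -1.47762927]
[0.47492349 0.47749879 0.37298515]
False [-0.44  0.47  0.01] [-2.41350290e+01  5.31840457e-04  1.33459321e+02]
side red 58 [-23.8   2.7 120.3] lever ang 0.94
22.25 0.2434563432914437
```

View pics/c7.png

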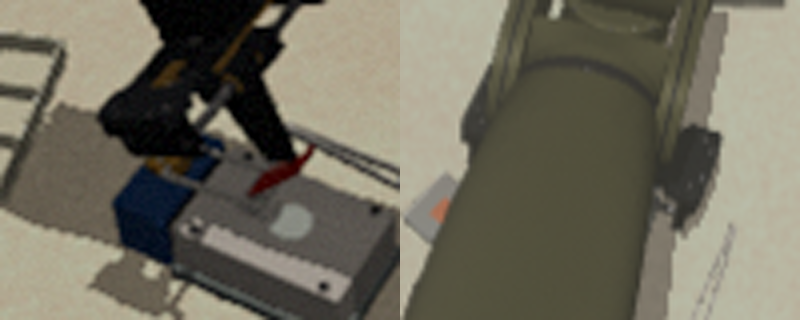

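Run:
```python
from h import *
peak=0;f0=F()
for a in list(np.arange(.90,.40,-.06))+list(np.arange(.40,.07,-.03)):
    t,q=push_tcp(a)
    st=move_straight(list(t),q,max_speed=35,f_stop=9)
    f=np.mean([F() for _ in range(3)],0)
    n=f@np.array([np.sin(a),0,np.cos(a)]); peak=max(peak,n)
    print(round(a,2),st,f.round(2),"n",round(n,2))
    if st: break
    if a<.3 and peak>2 and n<.8: print("snap");break
print(current_time(),C(current_eef_pos()))
```

```text
0.9 False [-0.14  0.02 -0.41] n -0.36
0.84 False [ 0.91  0.15 -0.23] n 0.52
0.78 False [0.4  0.87 0.96] n 0.97
0.72 False [ 0.31 -0.5  -0.28] n -0.0
0.66 False [ 0.08 -0.72 -0.01] n 0.03
0.6 False [ 0.56 -0.74 -0.53] n -0.12
0.54 False [ 0.26 -0.23  0.16] n 0.27
0.48 False [ 0.55 -0.48 -0.33] n -0.04
0.42 False [ 0.34 -0.72 -0.48] n -0.3
0.4 False [ 1.07 -0.78 -0.21] n 0.23
0.37 False [-0.45 -0.27  1.07] n 0.84
0.34 False [-1.02  0.53  0.28] n -0.08
0.31 False [0.59 0.12 0.04] n 0.21
0.28 False [ 0.47  0.56 -0.36] n -0.22
0.25 False [ 0.39 -0.64  0.46] n 0.55
0.22 False [ 0.17  0.69 -0.32] n -0.27
0.19 False [ 0.07 -0.06 -0.46] n -0.43
0.16 False [-0.74 -0.3  -0.61] n -0.72
0.13 False [ 0.13  0.5  -0.48] n -0.46
0.1 False [ 0.19 -0.54  0.37] n 0.39
0.07 False [ 0.33  0.33 -0.27] n -0.24
27.5833 [-5.76503673e+01 -4.22773094e-03  8.92180242e+01]
```

```bash
python3 look.py c8
```

```text
side red 56 [-66.8   3.6  87.5] lever ang 0.12
[-0.21 -1.19  0.27] 27.6833
```

View pics/c8.png

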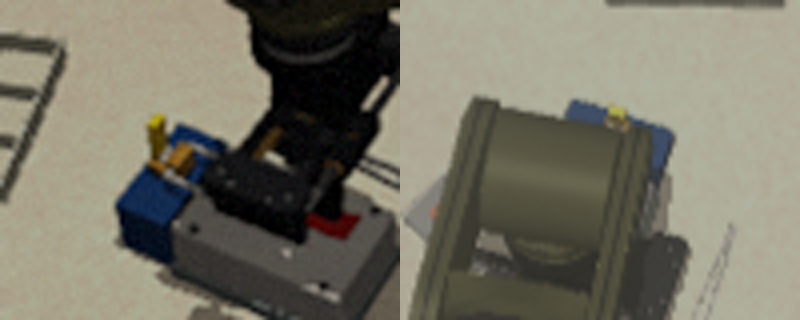

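No resistance was felt, so the bar may not be hooked. I lift clear and measure the tab, loop and cap.

```bash
cat > meas.py <<'E'
from look import *
def meas(tag):
    look(tag)
    for n,dz in (("side",-1.),("top",1.1)):
        s=snapshot(n);P=cloud(s);hsv=cv2.cvtColor(s["img"],cv2.COLOR_RGB2HSV).astype(int)
        L=np.concatenate([(P[...,:2]-O)@Rc()[:2,:2],P[...,2:]+dz],-1)
        v=s["z_map"]>0
        yel=v&(abs(L[...,1])<12)&(L[...,0]>50)&(L[...,0]<120)&(L[...,2]>84)&(hsv[...,0]>20)&(hsv[...,0]<36)&(hsv[...,1]>120)
        q=L[yel]
        if len(q)>3: print(n,"yel",len(q),q.mean(0).round(1),"zmin/max",q[:,2].min().round(1),q[:,2].max().round(1),"dx/dz",np.polyfit(q[:,2],q[:,0],1)[0].round(2))
        br=v&(abs(L[...,1])<14)&(L[...,0]>45)&(L[...,0]<100)&(L[...,2]>64)&(hsv[...,0]>=11)&(hsv[...,0]<20)&(hsv[...,1]>120)
        q=L[br]
        if len(q)>3: print(n,"brass",len(q),q.mean(0).round(1),q.min(0).round(),q.max(0).round())
        m=v&(L[...,0]>30)&(L[...,0]<120)&(abs(L[...,1])<60)&(abs(L[...,2]-60)<6)&(hsv[...,0]>100)&(hsv[...,0]<130)&(hsv[...,1]>110)
        if m.sum()>40: print(n,"cap",cv2.minAreaRect(L[m][:,:2].astype(np.float32)))
        st=v&(abs(abs(L[...,1])-18)<5)&(L[...,0]>-15)&(L[...,0]<95)&(L[...,2]>70)&(hsv[...,1]<70)&(L[...,2]<125)
        q=L[st]
        if len(q)>5:
            A=np.polyfit(q[:,0],q[:,2],1); print(n,"wires z=%.1f at x=0, %.1f at x=60"%(np.polyval(A,0),np.polyval(A,60)),len(q))
        u,vv=proj(s,W([70,0,85]))[0].astype(int)
        im=cv2.resize(s["img"][vv-25:vv+25,u-30:u+30,::-1],(400,333),interpolation=cv2.INTER_CUBIC)
        cv2.imwrite(f"pics/{tag}_{n}.png",np.clip(im.astype(int)*2,0,255))
    cv2.imwrite(f"pics/{tag}_z.png",np.hstack([cv2.imread(f"pics/{tag}_{n}.png") for n in ("side","top")]))
E
python3 - <<'E'
from h import *
from meas import meas
p=C(current_eef_pos()); move_straight(list(W([p[0],0,200])),None,max_speed=150)
move_straight(list(W([-140,0,230])),None,max_speed=300)
meas("c9"); print(current_time())
E
```

```text
side red 157 [-43.7   1.2  85. ] lever ang 0.035
side yel 33 [ 82.4   2.1 103.2] zmin/max 84.1 118.1 dx/dz -0.01
side brass 45 [67.8  2.8 80.1] [ 59. -10.  67.] [89. 10. 89.]
side cap ((74.15623474121094, 1.7620162963867188), (86.779052734375, 44.267417907714844), 88.69712829589844)
side wires z=76.4 at x=0, 79.7 at x=60 85
top yel 7 [ 82.4  -1.1 116.9] zmin/max 113.9 119.8 dx/dz -0.99
top brass 12 [65.8 -0.2 88.1] [63. -9. 85.] [70.  8. 94.]
top wires z=77.7 at x=0, 80.7 at x=60 55
29.2083[ WARN:0@4.381] global loadsave.cpp:1063 imwrite_ Unsupported depth image for selected encoder is fallbacked to CV_8U.
```

View pics/c9_z.png

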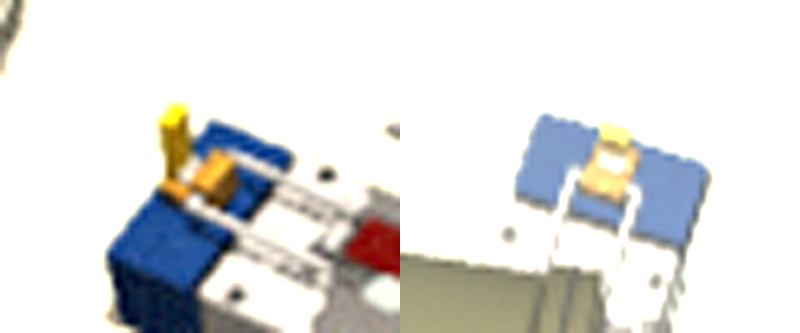

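View pics/c9.png

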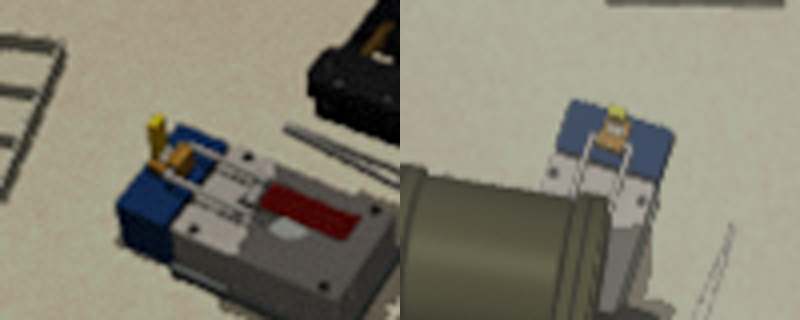

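The side view shows the wires level at about z 80 mm, below the brass top (89). The cap is drawn in (centre 78 → 74.2) and the lever looks flat, so it seems closed despite the low push force. I check this by gently feeling the lever's height, which should be a face at z = 85 when home.

Run:
```python
from h import *
from meas import *
move_straight(list(W([-60,0,200])),quat(0),max_speed=250)
move_straight(list(W([-60,0,100])),quat(0),max_speed=120,f_stop=6)
wait(.3)
f0=np.mean([F() for _ in range(5)],0); print("f0",f0)
for z in np.arange(96,82,-1.):
    st=move_straight(list(W([-60,0,z])),quat(0),max_speed=10,f_stop=5)
    f=np.mean([F() for _ in range(4)],0)-f0
    print(z,st,f.round(2),C(current_eef_pos())[2].round(2))
    if st or f[2]>3: break
meas("c10"); print(current_time())
```

```text
f0 [ 0.60743887  0.16674945 -0.20291029]
96.0 False [ 0.35 -0.06  0.34] 95.88
95.0 False [-0.17 -0.41 -0.32] 94.93
94.0 False [-0.83  0.18  0.64] 93.92
93.0 False [ 0.06 -0.09 -0.07] 92.88
92.0 False [-1.46 -0.98  0.14] 91.92
91.0 False [-1.38  0.07 -0.1 ] 90.89
90.0 False [-0.23 -0.28 -0.38] 89.92
89.0 False [-1.7   0.45  0.08] 88.88
88.0 False [-0.4  -0.22  0.58] 87.89
87.0 False [-0.05  0.06 -0.12] 86.9
86.0 False [-0.86  0.26  0.95] 85.89
85.0 False [-0.7  -0.13  2.28] 85.26
84.0 False [-2.65 -0.67  6.56] 85.17
side red 39 [-71.1   3.3  85.8] lever ang 0.142
side yel 32 [ 81.9   2.3 104.3] zmin/max 84.9 120.2 dx/dz 0.02
side brass 45 [68.4  3.6 80.3] [59. -8. 70.] [89. 12. 89.]
side cap ((76.00416564941406, 1.0224266052246094), (45.00017166137695, 88.47875213623047), 0.4444449543952942)
side wires z=76.5 at x=0, 80.1 at x=60 39
top yel 7 [ 82.4  -1.1 116.9] zmin/max 113.2 119.7 dx/dz 0.11
top brass 10 [67.5 -1.3 86.5] [64. -8. 84.] [71.  8. 89.]
top wires z=63.5 at x=0, 80.3 at x=60 6
34.7333[ WARN:0@8.864] global loadsave.cpp:1063 imwrite_ Unsupported depth image for selected encoder is fallbacked to CV_8U.
```

The lever is felt solidly home at 85.2 mm. I retract and make a cleaner before/after comparison of the cap's position.

Run:
```python
from h import *
import pickle
move_straight(list(W([-60,0,130])),None,max_speed=80)
move_straight(list(W([-60,0,230])),None,max_speed=200)
move_straight(list(W([-160,120,260])),None,max_speed=300)
wait(.3)
D0=pickle.load(open("s.pkl","rb"))
ims=[]
for n in ("side","top"):
    s1=snapshot(n)
    for tag,s in (("before",D0[n]),("after",s1)):
        P=cloud(s); dz={"side":-1.,"top":1.1}[n]
        L=np.concatenate([(P[...,:2]-O)@Rc()[:2,:2],P[...,2:]+dz],-1)
        im=s["img"].astype(float)
        # rectify plane z=60 around cap: carrier x 40..115, y -60..60, 4px/mm
        sc=4; xs=np.arange(40,116,1/sc); ys=np.arange(-60,60,1/sc)
        X,Y=np.meshgrid(xs,ys); Q=np.stack([X,Y,np.full_like(X,60.-dz)],-1).reshape(-1,3)@Rc().T+np.array([O[0],O[1],0])
        uv=proj(s,Q).reshape(X.shape+(2,)).astype(np.float32)
        r=cv2.remap(s["img"],uv[...,0],uv[...,1],cv2.INTER_CUBIC)
        blue=r[...,2].astype(float)/(r.sum(-1)+1)
        for ya,yb in ((-43,-26),(26,43)):
            m=(ys>ya)&(ys<yb); pr=blue[m].mean(0)
            th=.5*(pr.max()+np.median(pr[(xs<48)])); hi=np.where(pr>th)[0]
            th2=.5*(pr.max()+pr[xs>110].mean()); hi2=np.where(pr>th2)[0]
            print(n,tag,(ya,yb),"cap edges x",xs[hi[0]].round(1),xs[hi2[-1]].round(1))
        ims.append(cv2.resize(r[:,:,::-1],(380,290)))
cv2.imwrite("pics/c11.png",np.clip(np.vstack([np.hstack(ims[:2]),np.hstack(ims[2:])]).astype(int)*1.6,0,255).astype(np.uint8))
print(current_time())
```

```text
side before (-43, -26) cap edges x 70.2 99.0
side before (26, 43) cap edges x 52.2 99.2
side after (-43, -26) cap edges x 54.0 97.8
side after (26, 43) cap edges x 51.8 96.2
top before (-43, -26) cap edges x 56.5 100.5
top before (26, 43) cap edges x 56.5 100.8
top after (-43, -26) cap edges x 53.8 97.2
top after (26, 43) cap edges x 53.8 97.5
37.1917
```

View pics/c11.png

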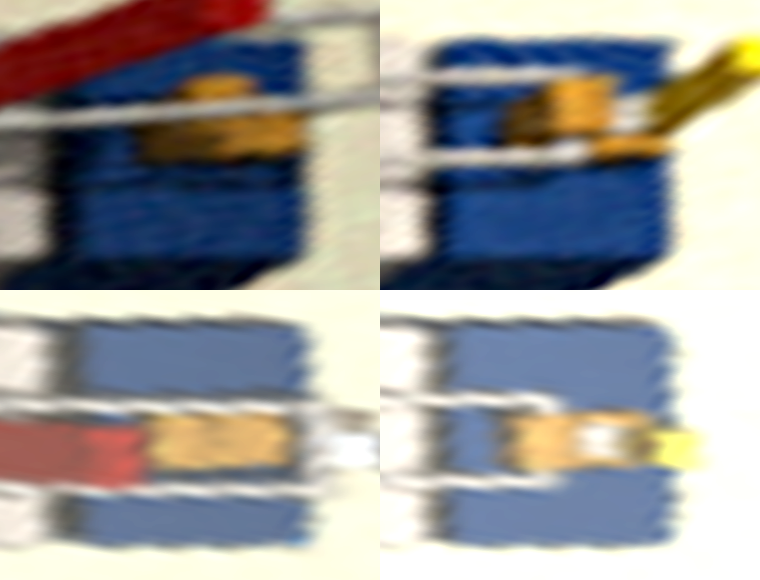

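Rectified views: the cap's edges moved from 56.5/100.6 to 53.8/97.4 mm, so it is drawn in about 3 mm. The bar crosses behind the strike, under the lip, with the tab just outside it. The gripper is clear, so I hand in.

Run:
```python
from h import *
print(F().round(2)); finish_job(); print(current_time())
```

```text
[ 0.18 -0.57  0.04]
the job is handed in; nothing more can be done
the job is handed in; nothing more can be done
```

The carrier is sealed and I handed the job in at about 37 s of the 58 s allowed. The hand-in reports no verdict.

**What I did:** I took the grey carrier's loop by its yellow tab and lowered the bar until it met the ledge, about 2 mm above the unshimmed seat height. I slid it back under the lip against the post, let go, and pushed the lever over with closed fingers.

**Last checks:**
- **Lever:** I pressed it gently, with about 7 N, and it was solid at 85.2 mm. Home is 85 mm.
- **Cap:** the top view shows it drawn in by about 3.0 mm. The side view gave 0.4–3 mm, with shadow on the edges.
- **Loop:** its wires lie level at about 80 mm, and the bar is behind the strike and under its lip.
- **Gripper:** it was clear of everything when I handed in. I did not measure the bystanders again, but the arm stayed well above them.

**What disagreed or could be in doubt:**
- **Closing push:** I felt almost no force while closing the lever, under 1 N against the expected 3 N or so. The lever, loop and cap checks above still agree that it is closed.
- **Sliding back:** I pulled about 3 mm past first contact with the post, which drew the cap in a little and the lever down to about 0.56 before I eased back. The pull reached about 7 N. The force of the loop on the strike was not measured directly. I estimate it stayed under the 15 N limit while the lever was above 0.7.

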